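# Find the full ornament tin by its weight

## Robot

A 6-joint arm with a two-finger parallel gripper is mounted at the origin on the work surface. World frame = base frame: x ahead of the robot, y to its left, z up, the work surface at z = 0. Lengths are in m, angles in rad, forces in N, time in s.
With the tool pointing down it reaches from about 0.35 to 1 m from the base axis. Payload 7.1 kg.
Tool frame: the origin (TCP) lies between the finger pads; the fingertips stand 17 mm ahead of it and the grasp point (between the pads) lies 2 mm behind it; z points along the fingers, y is the direction in which the jaws open and shut (so a half turn about z gives the same grasp; the last joint's range is limited). The gripper opens to 85 mm and grips with 20 to 120 N. Pads are 22 mm wide; open, the fingers measure 114 mm over their backs; the gripper's body (76 mm by 85 mm) begins 54 mm behind the grasp point. The pads swing forward as they close: fully open they stand 13 mm farther back than shut.
Start: joints at [1.221, 0.423, 1.63, -0, 1.089, -0.019], TCP at [0.203, 0.591, 0.218] pointing down, gripper open.
Joint ranges: [-3, 3], [-0.9, 2.11], [0.09, 2.58], [-1.31, 4.45], [0.11, 2.69], [-2.54, 2.54]. Speed limits (rad/s): [2.39, 2.39, 3.01, 3.14, 3.14, 3.14].

## Interface

Orientations are given as a rotation vector (axis times angle).
In Python, from plant import robot gives the robot as it stands.
- The arm moves only by the shell command python3 -m creep 'ROWS' [FORCE]. ROWS is JSON, a list of rows, each an object with "dp": the shift along the tool's x, y, z scaled (see below), a list of three; "rotation": the turn, a rotation vector about the tool's x, y, z scaled (see below), a list of three; "claw": the opening, from -1 (shut) to 1 (fully open). In form: [{"dp": [x, y, z], "rotation": [ax, ay, az], "claw": claw}, ...]. A call has 1 to 10 rows; each row is the pose to reach, as a shift and turn from the pose commanded when the call began, along the tool's axes at that moment; what a row does not reach only later rows make up. The controller multiplies each number of a shift by 0.25 m and each number of a turn by pi/2 rad. A row lasts 1/10 s, in which the tool goes at most 50 mm and 8.59 degrees, less where a joint would pass 70% of its speed; a pose out of reach is approached as far as the arm can. A call with a number of a shift or a turn outside -1 to 1 is refused whole. A call with a gripper value outside its range is refused whole. The fingers move at their own pace and stop on an object; FORCE is the grip in N (left out, the last holds). Time passes only in rows, so rows that repeat a pose let the fingers close. It gives the time, the measured TCP pose, the force and the opening at its end, in the units of the state.
- robot.state(): the state, without advancing time (a new reading comes with each control period).
- robot.get_image(name): name is "scene" or "top"; returns a dict with "image" (480x640x3 uint8, red, green, blue), "fx", "fy", "cx", "cy" (pixels), "extrinsics" (4x4, takes a point from camera to world coordinates). Camera axes: x right, y down, z forward; pixel columns grow to the right and rows downward; lengths in m; the calibration is good to about 2 mm. A picture is of the moment at which its call begins. There is no depth.
- robot.job_done(): hands the job in, once; it reports no verdict.
The state is a dict: "time": time; "joints": joint angles; "qd": joint speeds; "effort": joint torques, N m; "ee_pos": TCP position; "eef_rot": TCP orientation; "force": force on the tool from outside, world axes, zero at the start; "moment": the same for the moment, N m; "width": finger opening in m.
Only numpy, scipy, OpenCV 4.12 (cv2) and the standard library are available. Lean on these libraries where they do the work, as an engineer would, in place of code of your own. Each camera call takes 0.05 s, during which the arm holds its last target.

## Task

Only one of the three identical closed gift tins on the shop's display board is fully packed: working from the robot's left to its right, lift each tin a good 5 cm clear of the board to feel its weight, and set it back upright on the board before taking the next (the last one may stay in the hand if it is the heaviest). Then take the heaviest and finish while still holding it, upright and steady about 20 cm above the board, with the other two tins left standing on the board. Keep all tins upright throughout and leave the decorations and other things around them where they are.

Things in the scene. Friction and masses are not known exactly. Their poses are not given: they have to be found in the camera images.
- board: low wooden display board lying fixed on the counter, 240 (its x) by 480 (its y) by 20 mm thick; origin at the centre of its underside, z up; its long y axis points roughly to the robot's left, turned up to 0.3 rad either way
- tin_left_centre (a point): the tin farthest to the robot's left (greatest y): a plain closed bare-metal gift tin, 58 by 58 mm, 70 mm tall, sides along its x and y axes, z up; this point is its centre, 35 mm above its underside (55 mm above the counter as it stands). All three look the same, in a row 125 to 175 mm apart. One, any of them, weighs 0.65 to 0.79 kg, the others 0.31 to 0.47 kg; its contents may shift a few mm
- tin_middle_centre (a point): the tin in the middle of the row: a plain closed bare-metal gift tin, 58 by 58 mm, 70 mm tall, sides along its x and y axes, z up; this point is its centre, 35 mm above its underside (55 mm above the counter as it stands). All three look the same, in a row 125 to 175 mm apart. One, any of them, weighs 0.65 to 0.79 kg, the others 0.31 to 0.47 kg; its contents may shift a few mm
- tin_right_centre (a point): the tin farthest to the robot's right (least y): a plain closed bare-metal gift tin, 58 by 58 mm, 70 mm tall, sides along its x and y axes, z up; this point is its centre, 35 mm above its underside (55 mm above the counter as it stands). All three look the same, in a row 125 to 175 mm apart. One, any of them, weighs 0.65 to 0.79 kg, the others 0.31 to 0.47 kg; its contents may shift a few mm
- tree_a: bystander: small green bottle-brush tree, 48 mm wide, 85 mm tall, loose on the board's rear (far) half between left and middle tin; origin at the centre of its underside
- tree_b: bystander: small white bottle-brush tree, 48 mm wide, 80 mm tall, loose on the board's rear (far) half between middle and right tin; origin at the centre of its underside
- tree_tall: bystander: white bottle-brush tree, 90 mm wide, 170 mm tall, on the counter to the right; origin at the centre of its underside
- spool: bystander: red plastic ribbon spool, 64 mm across, 38 mm tall, on the counter to the left; origin at the centre of its underside
- candle_jar: bystander: amber glass candle jar, 68 mm across, 85 mm tall, on the counter to the right; origin at the centre of its underside
- mug: bystander: white mug, 76 mm across, 90 mm tall, on the counter to the left; origin at the centre of its underside
- house: bystander: little wooden house with pitched roof, 60 by 70 mm, about 95 mm tall, on the counter to the right; origin at the centre of its underside
- bowl: bystander: blue bowl, 120 mm across, 50 mm tall, on the counter to the left; origin at the centre of its underside
Mind the look-alikes: they are no part of the job. Leave any black or red look-alike of the part that bears tin_middle_centre alone.

How it is judged:
On the way, in this order (a step that is already met when the one before it is completed fails the run):
1. the left tin is lifted by the fingers at least 20 mm clear of the board (z of tin_left_centre in the frame of board above 0.075 m and contact force between tin_left and the fingers above 1 N and contact force between tin_left and board below 0.05 N), for 0.3 s.
2. the middle tin is lifted by the fingers at least 20 mm clear of the board (z of tin_middle_centre in the frame of board above 0.075 m and contact force between tin_middle and the fingers above 1 N and contact force between tin_middle and board below 0.05 N), for 0.3 s.
3. the right tin is lifted by the fingers at least 20 mm clear of the board (z of tin_right_centre in the frame of board above 0.075 m and contact force between tin_right and the fingers above 1 N and contact force between tin_right and board below 0.05 N), for 0.3 s.
At the end, for the whole second after the job is handed in: One tin held by the fingers over the board (within 240 mm of its centre), underside 120 mm or more above it, within 0.3 rad of upright, still; the other two stand upright (0.1 rad), still and untouched on the board and are the light ones: each loads it with 2 to 5.4 N (((z of tin_left_centre in the frame of board above 0.175 m and horizontal distance between tin_left_centre and board below 0.24 m and contact force between tin_left and the fingers above 1 N and linear speed of tin_left below 0.05 m/s and angle between tin_left_centre's own z axis and vertical below 0.3 rad and contact force between tin_middle and board between 2 and 5.4 N and angle between each of tin_middle_centre, tin_right_centre's own z axis and vertical below 0.1 rad and linear speed of each of tin_middle, tin_right below 0.03 m/s and contact force between each of tin_middle, tin_right and the fingers below 0.1 N and contact force between tin_right and board between 2 and 5.4 N) or (z of tin_middle_centre in the frame of board above 0.175 m and horizontal distance between tin_middle_centre and board below 0.24 m and contact force between tin_middle and the fingers above 1 N and linear speed of tin_middle below 0.05 m/s and angle between tin_middle_centre's own z axis and vertical below 0.3 rad and contact force between tin_left and board between 2 and 5.4 N and angle between each of tin_left_centre, tin_right_centre's own z axis and vertical below 0.1 rad and linear speed of each of tin_left, tin_right below 0.03 m/s and contact force between each of tin_left, tin_right and the fingers below 0.1 N and contact force between tin_right and board between 2 and 5.4 N) or (z of tin_right_centre in the frame of board above 0.175 m and horizontal distance between tin_right_centre and board below 0.24 m and contact force between tin_right and the fingers above 1 N and linear speed of tin_right below 0.05 m/s and angle between tin_right_centre's own z axis and vertical below 0.3 rad and contact force between tin_left and board between 2 and 5.4 N and angle between each of tin_left_centre, tin_middle_centre's own z axis and vertical below 0.1 rad and linear speed of each of tin_left, tin_middle below 0.03 m/s and contact force between each of tin_left, tin_middle and the fingers below 0.1 N and contact force between tin_middle and board between 2 and 5.4 N))); the arm keeps its last pose, push and grip.
It fails at once if a tin is tipped over (more than 0.6 rad from upright) (angle between any of tin_left_centre, tin_middle_centre, tin_right_centre's own z axis and vertical above 0.6 rad).
It fails at once if a bystander is shifted by more than 40 mm (distance of any of tree_a, tree_b, tree_tall, spool, candle_jar, mug, house, bowl from where it was at the start of the episode above 0.04 m).
It also fails if it takes over 72 s, if anything falls off the work surface, if the arm or the gripper's body presses on something with over 40 N, if the wrist force passes 120 N, or if a joint passes its speed limit or range.

## Working session

There is one attempt and no reset: what is moved stays moved. The work goes in short steps, Python scripts to look and compute and a shell command to move; the robot and the scene stay as the last step left them, time stands still between calls to the robot, and variables do not carry over. Pictures are saved under pics/ and viewed, and the job is handed in when it is done.

```bash
ls; mkdir -p pics; python3 - <<'E'
from plant import robot
import cv2,numpy as np
s=robot.state();print(s)
for n in("scene","top"):
    d=robot.get_image(n);cv2.imwrite(f"pics/{n}0.png",d["image"][:,:,::-1]);np.savez(f"{n}0.npz",**d)
    print(n,d["fx"],d["cx"],d["cy"],np.round(d["extrinsics"],3).tolist())
E
```

```text
pics
{'time': 0.0, 'joints': array([ 1.22099289e+00,  4.23834893e-01,  1.63070733e+00,  1.94985895e-05,
        1.08858281e+00, -1.89997654e-02]), 'qd': array([ 3.54598427e-04,  1.03018209e-03, -3.09224770e-05,  1.13020245e-03,
       -8.36916744e-04, -7.22782701e-04]), 'effort': array([ 8.17866603e-04, -5.57392323e+01, -2.81741059e+01,  2.60563667e-05,
        7.35348032e-03, -1.38680065e-05]), 'ee_pos': array([0.20277645, 0.5905865 , 0.2169426 ]), 'eef_rot': array([-5.17223954e-01, -3.09841995e+00,  2.36105778e-03]), 'force': array([ 0.0967328,  0.2664416, -0.5750463]), 'moment': array([ 0.04087936,  0.04173219, -0.03278117]), 'width': 0.08552624052473871}
scene 540.056800026129 320.3885966338737 248.38052080145616 [[0.782, 0.478, -0.399, 1.024], [0.623, -0.611, 0.488, -0.607], [-0.01, -0.631, -0.776, 1.003], [0.0, 0.0, 0.0, 1.0]]
top 525.1395497049064 315.0549919545547 230.9044511004322 [[0.028, -0.996, 0.089, 0.422], [-0.999, -0.029, -0.02, 0.0], [0.023, -0.089, -0.996, 1.297], [0.0, 0.0, 0.0, 1.0]]
```

View pics/scene0.png

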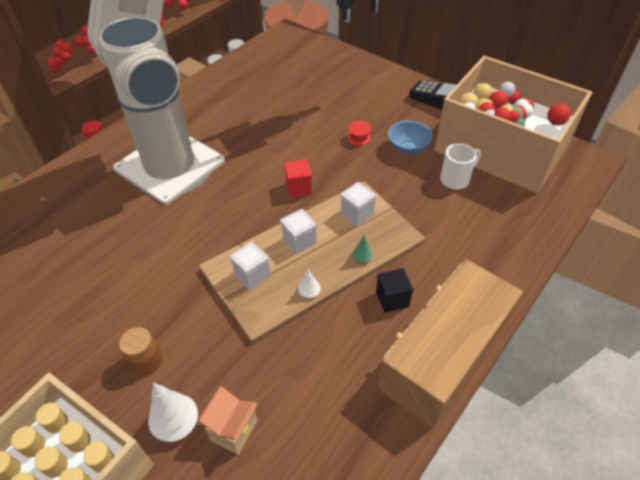

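View pics/top0.png

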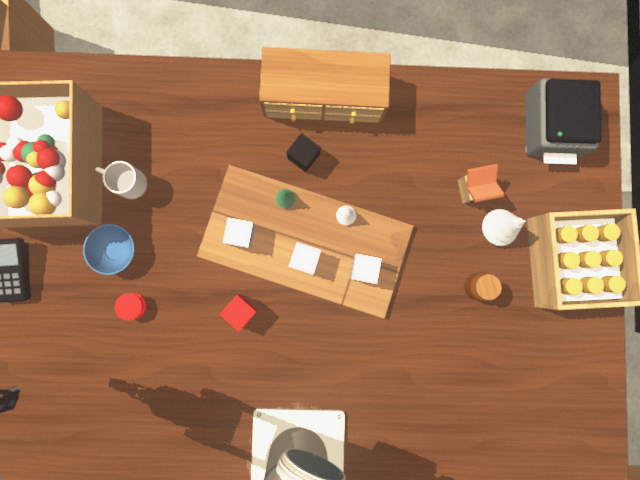

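The scene view shows three white-topped tins on the board (top view about (238,233), (305,259), (366,269)). The trees sit on the far side at (286,198) and (346,214), a red look-alike at (238,313) and a black one at (303,152). Next I measure the tins and the board.

```bash
cat > h.py <<'E'
import cv2,numpy as np
def ray(d,uv,z):
    T=d["extrinsics"];uv=np.atleast_2d(uv).astype(float)
    r=np.c_[(uv[:,0]-d["cx"])/d["fx"],(uv[:,1]-d["cy"])/d["fy"],np.ones(len(uv))]@T[:3,:3].T
    o=T[:3,3];return o+r*((z-o[2])/r[:,2])[:,None]
def tins(d,lo=190,show=True):
    im=d["image"];m=((im.min(2)>lo)).astype(np.uint8)
    m=cv2.morphologyEx(m,cv2.MORPH_OPEN,np.ones((3,3)))
    cs,_=cv2.findContours(m,0,2);out=[]
    for c in cs:
        a=cv2.contourArea(c)
        if a<150:continue
        (x,y),_,_=cv2.minAreaRect(c)
        w=ray(d,c[:,0,:],0.09)[:,:2]
        (cx,cy),(w1,h1),an=cv2.minAreaRect((w*1000).astype(np.float32))
        if 0.3<cx/1000<0.85 and abs(cy)<300: out.append((cy,cx,w1,h1,an,x,y,a))
    return sorted(out,reverse=True)
E
python3 - <<'E'
from h import *
for lo in(170,190,210):
  for n in("top","scene"):
    d=dict(np.load(n+"0.npz"))
    for t in tins(d,lo):print(lo,n,np.round(t,1).tolist())
d=dict(np.load("top0.npz"))
c=np.array([[229,166],[413,227],[386,317],[199,257]])
p=ray(d,c,0.02)[:,:2];print(p.round(3).tolist(),p.mean(0))
for q in([286,198],[346,214]): print(ray(d,q,0.05).round(3))
print(d["image"][233,238],d["image"][259,305])
I=cv2.resize(d["image"][150:330,180:430],None,fx=3,fy=3,interpolation=cv2.INTER_CUBIC)
cv2.imwrite("pics/z.png",I[:,:,::-1])
E
```

```text
170 top [154.1, 522.4, 61.4, 61.0, 81.3, 237.4, 232.0, 656.5]
170 top [-1.6, 467.4, 61.0, 61.0, 73.4, 304.4, 257.8, 662.5]
170 top [-91.5, 569.1, 42.0, 39.4, 1.8, 344.5, 215.0, 217.5]
170 top [-142.9, 447.5, 63.5, 60.8, 80.3, 365.7, 268.2, 673.5]
170 scene [152.2, 522.5, 61.5, 62.8, 81.1, 358.2, 194.2, 447.0]
170 scene [-3.6, 467.3, 61.4, 61.4, 73.7, 298.1, 222.2, 507.0]
170 scene [-119.6, 601.5, 41.2, 58.1, 15.8, 311.4, 285.9, 274.5]
170 scene [-145.5, 447.0, 61.6, 62.9, 80.1, 248.7, 256.5, 603.0]
190 top [154.1, 522.2, 60.4, 60.8, 81.0, 237.4, 232.1, 640.5]
190 top [-1.8, 467.0, 60.4, 60.2, 73.2, 304.5, 258.0, 647.0]
190 top [-85.8, 570.3, 28.5, 43.2, 84.2, 342.0, 214.4, 165.0]
190 top [-143.6, 447.4, 61.8, 60.4, 80.8, 365.9, 268.3, 653.5]
190 scene [152.2, 522.5, 58.1, 59.7, 81.0, 358.3, 194.2, 400.0]
190 scene [-3.9, 467.3, 59.6, 58.2, 72.9, 298.3, 222.1, 458.0]
190 scene [-145.4, 446.8, 58.6, 60.4, 80.0, 248.5, 256.5, 550.0]
210 top [153.6, 522.7, 59.5, 59.0, 81.2, 237.6, 231.8, 614.0]
210 top [-1.9, 467.3, 60.2, 59.5, 73.4, 304.6, 257.9, 623.0]
210 top [-143.9, 448.0, 61.0, 58.6, 80.3, 366.0, 268.0, 626.5]
210 scene [152.5, 522.2, 54.1, 55.8, 81.0, 358.1, 193.9, 344.5]
210 scene [-3.8, 466.7, 56.2, 54.2, 72.9, 298.2, 221.9, 400.0]
210 scene [-145.8, 446.8, 55.6, 55.4, 78.7, 248.5, 256.5, 479.0]
[[0.69, 0.19], [0.553, -0.266], [0.333, -0.203], [0.465, 0.253]] [ 0.51021227 -0.00630384]
[[0.611 0.047 0.05 ]]
[[ 0.576 -0.098  0.05 ]]
[247 247 247] [247 247 247]
```

View pics/z.png

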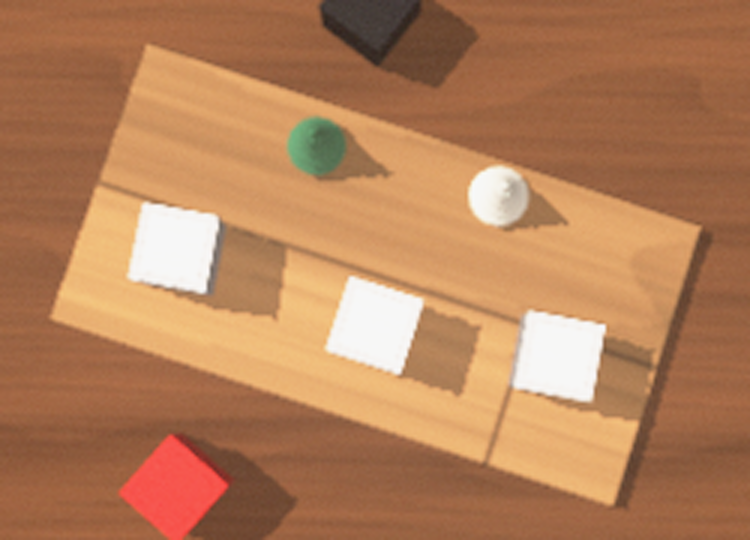

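Left tin at (0.522, 0.153), yaw about −9°; middle at (0.467, −0.003), −17°; right at (0.447, −0.144), −10°. I'll grasp with the jaws along each tin's y axis.

```bash
cat >> h.py <<'E'
from scipy.spatial.transform import Rotation as R
from plant import robot
def go(x,y,z,yawdeg,ref=None):
    s=robot.state();p=s["ee_pos"];A=R.from_rotvec(s["eef_rot"])
    # target: tool z down, tool y at yawdeg (world)
    a=np.radians(yawdeg);yv=np.array([np.cos(a),np.sin(a),0]);zv=np.array([0,0,-1.]);xv=np.cross(yv,zv)
    B=R.from_matrix(np.c_[xv,yv,zv])
    print("t",round(s["time"],2),"pos",p.round(4),"F",s["force"].round(2),"w",round(s["width"],4),"q",s["joints"].round(2))
    print("dp",(A.inv().apply(np.array([x,y,z])-p)/.25).round(3),"rot",((A.inv()*B).as_rotvec()/(np.pi/2)).round(4))
E
python3 -c "
from h import *
go(.522,.153,.16,81)"
```

```text
t 0.1 pos [0.2028 0.5907 0.217 ] F [ 0.23 -0.19  0.45] w 0.0852 q [ 1.22  0.42  1.63  0.    1.09 -0.02]
dp [-1.776 -1.241  0.23 ] rot [-9.000e-04 -1.000e-04 -1.106e-01]
```

```bash
python3 -m creep '[{"dp":[-0.15,-0.1,0],"rotation":[0,0,-0.05],"claw":1},{"dp":[-0.3,-0.2,0],"rotation":[0,0,-0.11],"claw":1},{"dp":[-0.45,-0.31,0],"rotation":[0,0,-0.11],"claw":1},{"dp":[-0.6,-0.42,0],"rotation":[0,0,-0.11],"claw":1},{"dp":[-0.75,-0.53,0],"rotation":[0,0,-0.11],"claw":1},{"dp":[-0.89,-0.62,0],"rotation":[0,0,-0.11],"claw":1},{"dp":[-0.89,-0.62,0],"rotation":[0,0,-0.11],"claw":1}]' 100; python3 -c "
from h import *
go(.522,.153,.16,81)"
```

```text
time: 0.8
ee_pos: [0.3651, 0.3687, 0.2175]
eef_rot: [0.255, 3.131, -0.002]
force: [-0.7, 0.7, 0.6]
width: 0.0852
t 0.8 pos [0.3651 0.3687 0.2175] F [-0.71  0.71  0.57] w 0.0852 q [ 0.77  0.27  1.86 -0.    1.01 -0.64]
dp [-0.759 -0.749  0.231] rot [-0.0009  0.0001 -0.0034]
```

```bash
python3 -m creep '[{"dp":[-0.13,-0.13,0],"rotation":[0,0,0],"claw":1},{"dp":[-0.26,-0.26,0.04],"rotation":[0,0,0],"claw":1},{"dp":[-0.39,-0.39,0.08],"rotation":[0,0,0],"claw":1},{"dp":[-0.52,-0.52,0.12],"rotation":[0,0,0],"claw":1},{"dp":[-0.65,-0.64,0.17],"rotation":[0,0,0],"claw":1},{"dp":[-0.759,-0.749,0.23],"rotation":[0,0,-0.003],"claw":1},{"dp":[-0.759,-0.749,0.23],"rotation":[0,0,-0.003],"claw":1},{"dp":[-0.759,-0.749,0.23],"rotation":[0,0,-0.003],"claw":1}]' 100; python3 -c "
from h import *
go(.522,.153,.058,81)
d=robot.get_image('scene');cv2.imwrite('pics/s1.png',d['image'][:,:,::-1])"
```

```text
time: 1.6
ee_pos: [0.5207, 0.1572, 0.1595]
eef_rot: [-0.243, -3.13, 0.0]
force: [-0.9, 1.1, -0.2]
width: 0.0857
t 1.6 pos [0.5207 0.1572 0.1595] F [-0.88  1.13 -0.24] w 0.0857 q [ 0.27  0.38  1.85  0.    0.91 -1.14]
dp [-0.008 -0.016  0.406] rot [-0.0002 -0.0011  0.0013]
```

View pics/s1.png

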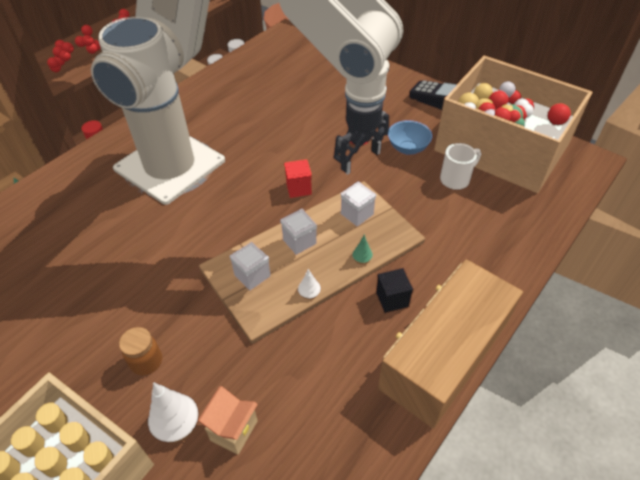

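The picture shows the gripper at about (360,140), behind the left tin, while the state puts it above that tin. I'll project the TCP into the view and take another picture.

```bash
python3 -c "
from h import *
for n in('scene','top'):
    d=robot.get_image(n);cv2.imwrite(f'pics/{n}2.png',d['image'][:,:,::-1])
    T=np.linalg.inv(d['extrinsics']);p=robot.state()['ee_pos'];c=T[:3,:3]@p+T[:3,3];print(n,p,d['fx']*c[0]/c[2]+d['cx'],d['fy']*c[1]/c[2]+d['cy'],robot.state()['time'])
"
```

```text
scene [0.52050336 0.15840125 0.16030438] 360.56579544743977 170.30240478445657 1.7
top [0.52050815 0.15864926 0.16049287] 231.23068210112814 229.91915808608738 1.75
```

View pics/scene2.png

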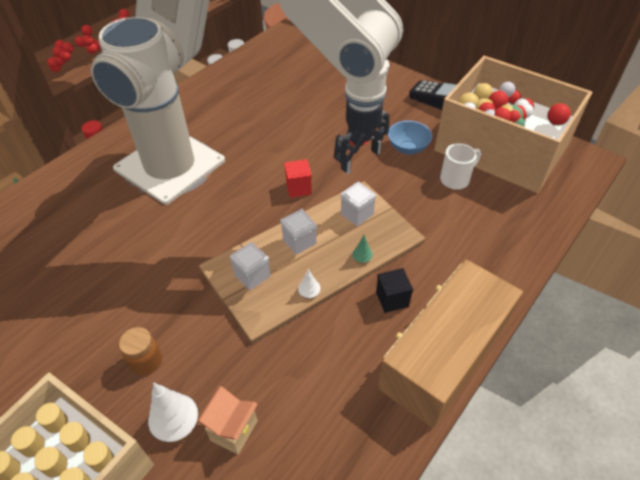

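View pics/top2.png

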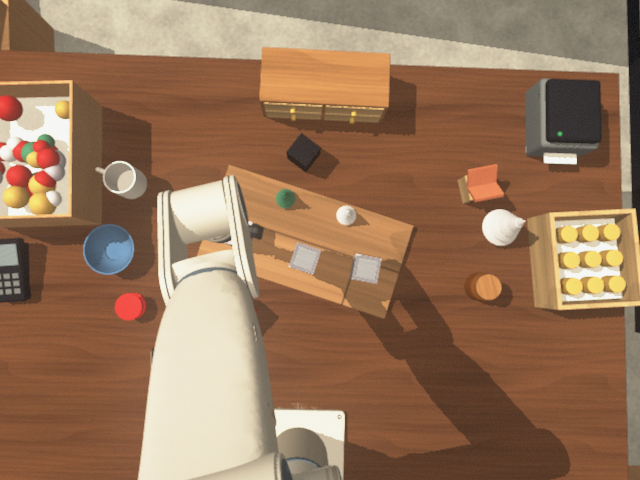

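The gripper is above the left tin after all: the fingertips are at (347,165) and (377,150), and the TCP projects to (360,170). Lowering with a small correction.

```bash
python3 -c "
from h import *
go(.522,.153,.12,81)"
python3 -m creep '[{"dp":[-0.008,-0.02,0.05],"rotation":[0,0,0],"claw":1},{"dp":[-0.008,-0.02,0.1],"rotation":[0,0,0],"claw":1},{"dp":[-0.008,-0.02,0.1],"rotation":[0,0,0],"claw":1},{"dp":[-0.008,-0.02,0.1],"rotation":[0,0,0],"claw":1}]' 
python3 -c "
from h import *
go(.522,.153,.058,81)"
```

```text
t 1.75 pos [0.5205 0.1586 0.1605] F [ 0.14 -0.09 -0.42] w 0.0855 q [ 0.27  0.38  1.85  0.    0.91 -1.15]
dp [-0.009 -0.021  0.162] rot [0.0002 0.0001 0.0033]
time: 2.15
ee_pos: [0.5216, 0.1523, 0.1345]
eef_rot: [-0.24, -3.131, 0.001]
force: [-0.0, -0.7, 0.5]
width: 0.0856
t 2.15 pos [0.5216 0.1523 0.1345] F [-0.04 -0.74  0.48] w 0.0856 q [ 0.26  0.42  1.87  0.    0.85 -1.16]
dp [-0.002  0.003  0.306] rot [-0.0004 -0.0009  0.0026]
```

```bash

python3 -m creep '[{"dp":[0,0.002,0.08],"rotation":[0,0,0],"claw":1},{"dp":[0,0.002,0.16],"rotation":[0,0,0],"claw":1},{"dp":[0,0.002,0.24],"rotation":[0,0,0],"claw":1},{"dp":[0,0.002,0.3],"rotation":[0,0,0],"claw":1},{"dp":[0,0.002,0.3],"rotation":[0,0,0],"claw":1},{"dp":[0,0.002,0.3],"rotation":[0,0,0],"claw":1}]' 80
python3 -c "
from h import *
go(.522,.153,.058,81)
d=robot.get_image('scene')['image'][80:280,250:490]
cv2.imwrite('pics/s3.png',cv2.resize(d,None,fx=3,fy=3)[:,:,::-1])"
```

```text
time: 2.75
ee_pos: [0.5225, 0.1528, 0.0604]
eef_rot: [-0.241, -3.132, 0.0]
force: [0.1, 0.9, 0.8]
width: 0.0852
t 2.75 pos [0.5225 0.1528 0.0604] F [0.06 0.88 0.81] w 0.0852 q [ 0.26  0.54  1.9   0.    0.7  -1.15]
dp [0.002 0.001 0.01 ] rot [-0.     -0.      0.0024]
```

View pics/s3.png

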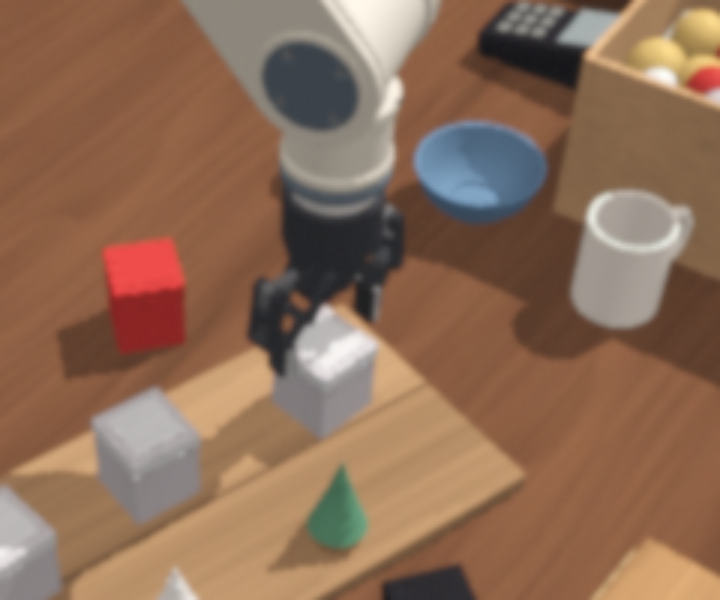

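```bash
python3 -c "
from h import *
d=robot.get_image('scene');T=np.linalg.inv(d['extrinsics']);s=robot.state();A=R.from_rotvec(s['eef_rot'])
for o in([0,-.045,.004],[0,.045,.004],[0,-.05,.004],[.011,-.045,.004],[-.011,-.045,.004],[0,0,-.03]):
  p=s['ee_pos']+A.apply(o);c=T[:3,:3]@p+T[:3,3];print(o,p.round(3),(d['fx']*c[0]/c[2]+d['cx']-250)*3,(d['fy']*c[1]/c[2]+d['cy']-80)*3)
I=d['image'][160:240,315:405]
cv2.imwrite('pics/s4.png',cv2.resize(I,None,fx=8,fy=8,interpolation=cv2.INTER_CUBIC)[:,:,::-1])"
```

```text
[0, -0.045, 0.004] [0.516 0.108 0.057] 284.1809403189677 399.2198365833039
[0, 0.045, 0.004] [0.53  0.197 0.057] 363.0660064530008 343.71768323628737
[0, -0.05, 0.004] [0.515 0.104 0.057] 279.66187244386754 402.3993737312252
[0.011, -0.045, 0.004] [0.505 0.11  0.057] 274.5303924753072 391.8411463004522
[-0.011, -0.045, 0.004] [0.527 0.107 0.057] 293.909427310928 406.6581181811287
[0, 0, -0.03] [0.523 0.153 0.091] 326.0194403468885 341.10936701633
```

View pics/s4.png

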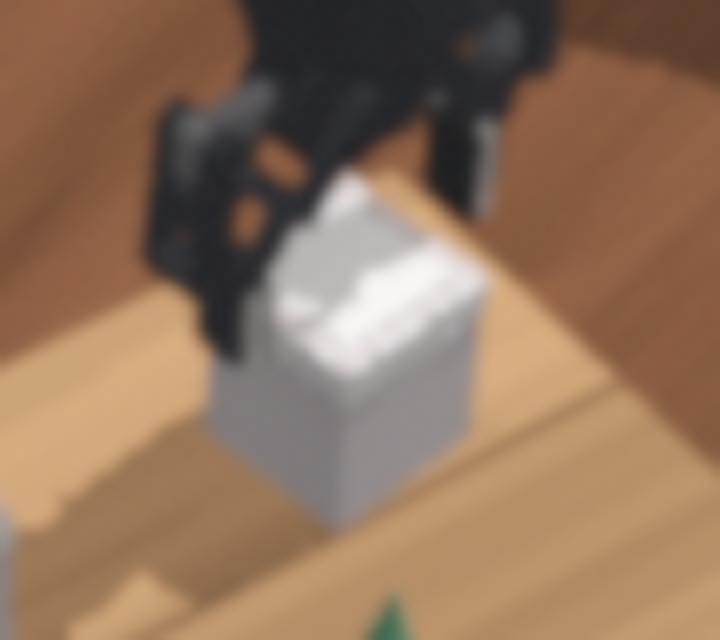

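Projected fingertips come out about 8 px lower than I see them, so the open fingers seem to stand higher than nominal. I'll go 8 mm lower, which still clears the board by the nominal numbers, and then close.

```bash

python3 -m creep '[{"dp":[0,0,0.03],"rotation":[0,0,0],"claw":1},{"dp":[0,0,0.03],"rotation":[0,0,0],"claw":0.6},{"dp":[0,0,0.03],"rotation":[0,0,0],"claw":0.3},{"dp":[0,0,0.03],"rotation":[0,0,0],"claw":-1},{"dp":[0,0,0.03],"rotation":[0,0,0],"claw":-1},{"dp":[0,0,0.03],"rotation":[0,0,0],"claw":-1},{"dp":[0,0,0.03],"rotation":[0,0,0],"claw":-1},{"dp":[0,0,0.03],"rotation":[0,0,0],"claw":-1}]' 80
python3 -c "
from h import *
go(.522,.153,.058,81)
d=robot.get_image('scene')
I=d['image'][160:240,315:405]
cv2.imwrite('pics/s5.png',cv2.resize(I,None,fx=8,fy=8,interpolation=cv2.INTER_CUBIC)[:,:,::-1])"
```

```text
time: 3.65
ee_pos: [0.5228, 0.1531, 0.0533]
eef_rot: [0.241, 3.131, 0.001]
force: [-1.4, 3.2, 5.7]
width: 0.0566
t 3.65 pos [0.5228 0.1531 0.0533] F [-1.36  3.23  5.69] w 0.0566 q [ 0.26  0.55  1.9   0.    0.69 -1.15]
dp [ 0.003 -0.001 -0.019] rot [0.0004 0.0006 0.0023]
```

View pics/s5.png

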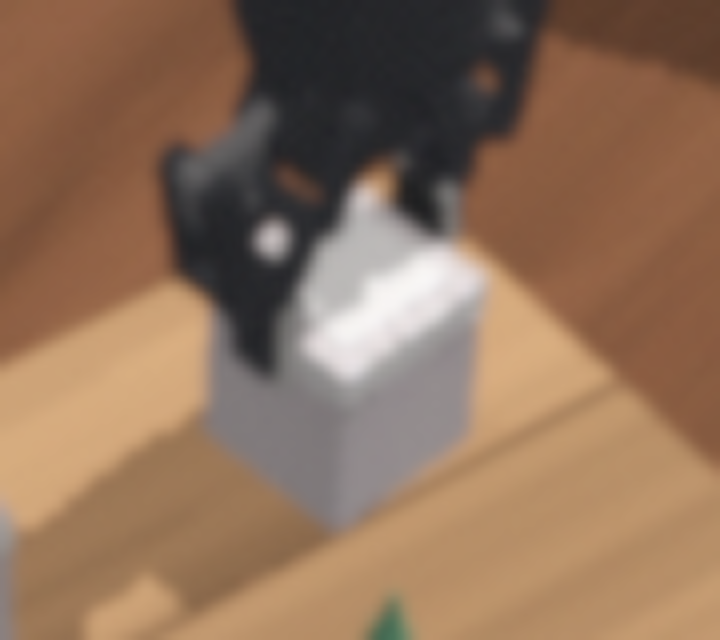

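Gripped at 57 mm, with the finger on the left face of the tin at (265,370). Lifting.

```bash

python3 -m creep '[{"dp":[0,0,-0.05],"rotation":[0,0,0],"claw":-1},{"dp":[0,0,-0.11],"rotation":[0,0,0],"claw":-1},{"dp":[0,0,-0.17],"rotation":[0,0,0],"claw":-1},{"dp":[0,0,-0.23],"rotation":[0,0,0],"claw":-1},{"dp":[0,0,-0.27],"rotation":[0,0,0],"claw":-1},{"dp":[0,0,-0.27],"rotation":[0,0,0],"claw":-1},{"dp":[0,0,-0.27],"rotation":[0,0,0],"claw":-1},{"dp":[0,0,-0.27],"rotation":[0,0,0],"claw":-1},{"dp":[0,0,-0.27],"rotation":[0,0,0],"claw":-1},{"dp":[0,0,-0.27],"rotation":[0,0,0],"claw":-1}]' 80
python3 -c "
from h import *
go(.522,.153,.058,81)
print(robot.state()['effort'].round(2),robot.state()['moment'].round(3))
d=robot.get_image('scene')
I=d['image'][140:260,280:430]
cv2.imwrite('pics/s6.png',cv2.resize(I,None,fx=5,fy=5,interpolation=cv2.INTER_CUBIC)[:,:,::-1])
F=[]
for i in range(4):
  robot.get_image('scene');F.append(robot.state()['force'])
print(np.round(F,2))"
```

```text
time: 4.7
ee_pos: [0.5218, 0.1526, 0.1196]
eef_rot: [-0.24, -3.131, 0.001]
force: [0.0, 1.3, -7.3]
width: 0.0561
t 4.7 pos [0.5218 0.1526 0.1196] F [ 0.02  1.31 -7.31] w 0.0561 q [ 0.26  0.44  1.88 -0.    0.82 -1.15]
dp [-0.001  0.002  0.246] rot [-0.0003 -0.0007  0.0024]
[-0.000e+00 -5.459e+01 -2.392e+01 -0.000e+00  1.000e-02 -0.000e+00] [ 0.005 -0.058 -0.049]
[[-0.58  0.52 -7.99]
 [-0.58  1.22 -6.97]
 [ 1.09 -0.12 -7.62]
 [-0.47 -0.27 -8.36]]
```

View pics/s6.png

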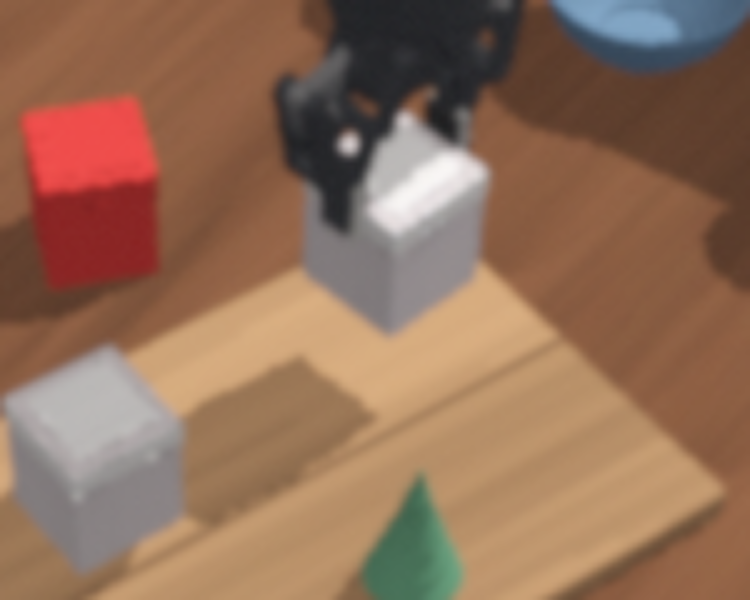

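The left tin is clear of the board by about 66 mm, and upright. The load is about 7.6 N (≈0.77 kg), so it's probably the full one, but the other two still have to be checked. Setting it down gently.

```bash

python3 -m creep '[{"dp":[0,0,0.06],"rotation":[0,0,0],"claw":-1},{"dp":[0,0,0.12],"rotation":[0,0,0],"claw":-1},{"dp":[0,0,0.18],"rotation":[0,0,0],"claw":-1},{"dp":[0,0,0.22],"rotation":[0,0,0],"claw":-1},{"dp":[0,0,0.24],"rotation":[0,0,0],"claw":-1},{"dp":[0,0,0.25],"rotation":[0,0,0],"claw":-1},{"dp":[0,0,0.257],"rotation":[0,0,0],"claw":-1},{"dp":[0,0,0.262],"rotation":[0,0,0],"claw":-1},{"dp":[0,0,0.262],"rotation":[0,0,0],"claw":-1},{"dp":[0,0,0.262],"rotation":[0,0,0],"claw":-1}]' 80
python3 -c "
from h import *
go(.522,.153,.058,81)
print(robot.state()['moment'].round(3))"
```

```text
time: 5.95
ee_pos: [0.5225, 0.1527, 0.055]
eef_rot: [0.241, 3.132, 0.0]
force: [0.7, 0.7, -7.4]
width: 0.0562
t 5.95 pos [0.5225 0.1527 0.055 ] F [ 0.69  0.69 -7.4 ] w 0.0562 q [ 0.26  0.55  1.9  -0.    0.69 -1.15]
dp [ 0.002  0.001 -0.012] rot [0.0001 0.0003 0.0024]
[0.022 0.013 0.023]
```

Still hanging at 55 mm, so I'll lower in 1 mm steps until it bears on the board.

```bash

python3 -m creep '[{"dp":[0,0,0.004],"rotation":[0,0,0],"claw":-1},{"dp":[0,0,0.008],"rotation":[0,0,0],"claw":-1},{"dp":[0,0,0.008],"rotation":[0,0,0],"claw":-1},{"dp":[0,0,0.008],"rotation":[0,0,0],"claw":-1}]' 80
```

```text
time: 6.35
ee_pos: [0.5225, 0.1528, 0.0533]
eef_rot: [0.24, 3.132, 0.0]
force: [-2.8, -0.3, 3.2]
width: 0.0564
```

```bash

python3 -m creep '[{"dp":[0,0,0],"rotation":[0,0,0],"claw":0.6},{"dp":[0,0,0],"rotation":[0,0,0],"claw":1},{"dp":[0,0,0],"rotation":[0,0,0],"claw":1},{"dp":[0,0,0],"rotation":[0,0,0],"claw":1},{"dp":[0,0,-0.1],"rotation":[0,0,0],"claw":1},{"dp":[0,0,-0.22],"rotation":[0,0,0],"claw":1},{"dp":[0,0,-0.34],"rotation":[0,0,0],"claw":1},{"dp":[0,0,-0.44],"rotation":[0,0,0],"claw":1},{"dp":[0,0,-0.44],"rotation":[0,0,0],"claw":1}]' 80
python3 -c "
from h import *
go(.467,-.003,.16,73)"
```

```text
time: 7.25
ee_pos: [0.5247, 0.1534, 0.1662]
eef_rot: [0.24, 3.126, 0.004]
force: [-0.0, -0.5, 0.8]
width: 0.0854
t 7.25 pos [0.5247 0.1534 0.1662] F [-0.03 -0.48  0.78] w 0.0854 q [ 0.26  0.37  1.85  0.    0.91 -1.15]
dp [ 0.133 -0.653  0.022] rot [0.002  0.0038 0.0913]
```

```bash

python3 -m creep '[{"dp":[0.02,-0.12,0],"rotation":[0,0,0.03],"claw":1},{"dp":[0.05,-0.26,0],"rotation":[0,0,0.06],"claw":1},{"dp":[0.08,-0.4,0],"rotation":[0,0,0.09],"claw":1},{"dp":[0.11,-0.53,0.02],"rotation":[0,0,0.091],"claw":1},{"dp":[0.133,-0.65,0.02],"rotation":[0,0,0.091],"claw":1},{"dp":[0.133,-0.65,0.02],"rotation":[0,0,0.091],"claw":1},{"dp":[0.133,-0.65,0.02],"rotation":[0,0,0.091],"claw":1},{"dp":[0.133,-0.65,0.02],"rotation":[0,0,0.091],"claw":1}]' 80
python3 -c "
from h import *
d=robot.get_image('top');cv2.imwrite('pics/t7.png',d['image'][:,:,::-1])
for t in tins(d):print(np.round(t,1).tolist())
d=robot.get_image('scene');cv2.imwrite('pics/s7.png',d['image'][:,:,::-1])
for t in tins(d):print(np.round(t,1).tolist())
go(.467,-.003,.053,73)"
```

```text
time: 8.05
ee_pos: [0.4649, -0.0023, 0.1574]
eef_rot: [-0.463, -3.107, -0.0]
force: [-0.3, 0.6, 0.2]
width: 0.0853
[153.0, 522.2, 60.0, 60.2, 81.2, 237.9, 232.2, 629.0]
[-4.7, 488.2, 120.3, 104.0, 88.5, 306.0, 248.8, 1967.0]
[-7.3, 423.9, 233.0, 152.6, 2.1, 306.2, 277.4, 1162.0]
[-92.7, 421.3, 239.7, 11.4, 1.3, 343.5, 279.5, 330.0]
[-144.5, 451.8, 61.1, 51.0, 80.3, 366.2, 266.3, 469.0]
[151.4, 522.5, 58.9, 59.9, 81.1, 357.7, 194.2, 404.5]
[-3.1, 467.8, 58.8, 58.6, 72.9, 298.3, 222.1, 450.0]
[-146.4, 456.9, 56.8, 40.1, 80.0, 252.0, 258.8, 293.5]
t 8.15 pos [ 0.465  -0.0021  0.1575] F [ 0.08 -0.41 -0.22] w 0.0856 q [-0.03  0.28  2.02  0.    0.84 -1.31]
dp [-0.009 -0.001  0.418] rot [0.0001 0.     0.001 ]
```

View pics/s7.png

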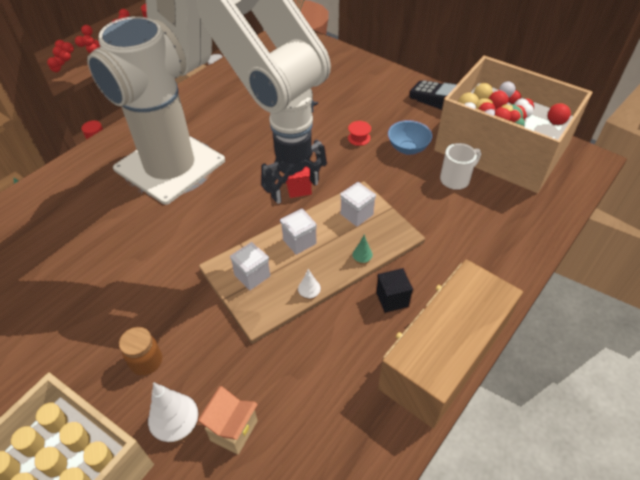

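The left tin is back in its spot, and the middle tin hasn't moved. The gripper is above the middle tin; descending and gripping.

```bash

python3 -m creep '[{"dp":[-0.008,-0.001,0.08],"rotation":[0,0,0],"claw":1},{"dp":[-0.008,-0.001,0.17],"rotation":[0,0,0],"claw":1},{"dp":[-0.008,-0.001,0.26],"rotation":[0,0,0],"claw":1},{"dp":[-0.008,-0.001,0.34],"rotation":[0,0,0],"claw":1},{"dp":[-0.008,-0.001,0.39],"rotation":[0,0,0],"claw":1},{"dp":[-0.008,-0.001,0.415],"rotation":[0,0,0],"claw":1},{"dp":[-0.008,-0.001,0.415],"rotation":[0,0,0],"claw":1},{"dp":[-0.008,-0.001,0.415],"rotation":[0,0,0],"claw":0.6}]' 80
python3 -m creep '[{"dp":[0,0,0],"rotation":[0,0,0],"claw":0.3},{"dp":[0,0,0],"rotation":[0,0,0],"claw":-1},{"dp":[0,0,0],"rotation":[0,0,0],"claw":-1},{"dp":[0,0,0],"rotation":[0,0,0],"claw":-1},{"dp":[0,0,0],"rotation":[0,0,0],"claw":-1},{"dp":[0,0,0],"rotation":[0,0,0],"claw":-1}]' 80
python3 -c "
from h import *
go(.467,-.003,.053,73)"
```

```text
time: 8.95
ee_pos: [0.4669, -0.0035, 0.0544]
eef_rot: [0.463, 3.106, 0.0]
force: [-0.1, -0.5, 1.2]
width: 0.0733
time: 9.55
ee_pos: [0.4673, -0.0035, 0.0553]
eef_rot: [0.464, 3.105, 0.001]
force: [-0.9, 1.5, 6.7]
width: 0.0563
t 9.55 pos [ 0.4673 -0.0035  0.0553] F [-0.89  1.51  6.67] w 0.0563 q [-0.03  0.47  2.07  0.    0.6  -1.31]
dp [0.002 0.002 0.009] rot [0.0005 0.0013 0.0002]
```

```bash

python3 -m creep '[{"dp":[0,0,-0.05],"rotation":[0,0,0],"claw":-1},{"dp":[0,0,-0.11],"rotation":[0,0,0],"claw":-1},{"dp":[0,0,-0.17],"rotation":[0,0,0],"claw":-1},{"dp":[0,0,-0.23],"rotation":[0,0,0],"claw":-1},{"dp":[0,0,-0.27],"rotation":[0,0,0],"claw":-1},{"dp":[0,0,-0.27],"rotation":[0,0,0],"claw":-1},{"dp":[0,0,-0.27],"rotation":[0,0,0],"claw":-1},{"dp":[0,0,-0.27],"rotation":[0,0,0],"claw":-1},{"dp":[0,0,-0.27],"rotation":[0,0,0],"claw":-1},{"dp":[0,0,-0.27],"rotation":[0,0,0],"claw":-1}]' 80
python3 -c "
from h import *
go(.467,-.003,.0555,73)
d=robot.get_image('scene')
I=d['image'][160:280,220:370]
cv2.imwrite('pics/s8.png',cv2.resize(I,None,fx=5,fy=5,interpolation=cv2.INTER_CUBIC)[:,:,::-1])
F=[]
for i in range(4):
  robot.get_image('scene');F.append(robot.state()['force'])
print(np.round(F,2))"
```

```text
time: 10.55
ee_pos: [0.4661, -0.0036, 0.1209]
eef_rot: [-0.463, -3.106, 0.0]
force: [0.3, 0.3, -3.0]
width: 0.0561
t 10.55 pos [ 0.4661 -0.0036  0.1209] F [ 0.32  0.3  -3.01] w 0.0561 q [-0.03  0.35  2.04 -0.    0.75 -1.31]
dp [-0.003  0.004  0.262] rot [-0.0002 -0.0007  0.0003]
[[-0.04  0.55 -2.46]
 [-0.02  0.5  -2.96]
 [ 0.44  0.7  -4.21]
 [-0.32  0.31 -3.16]]
```

View pics/s8.png

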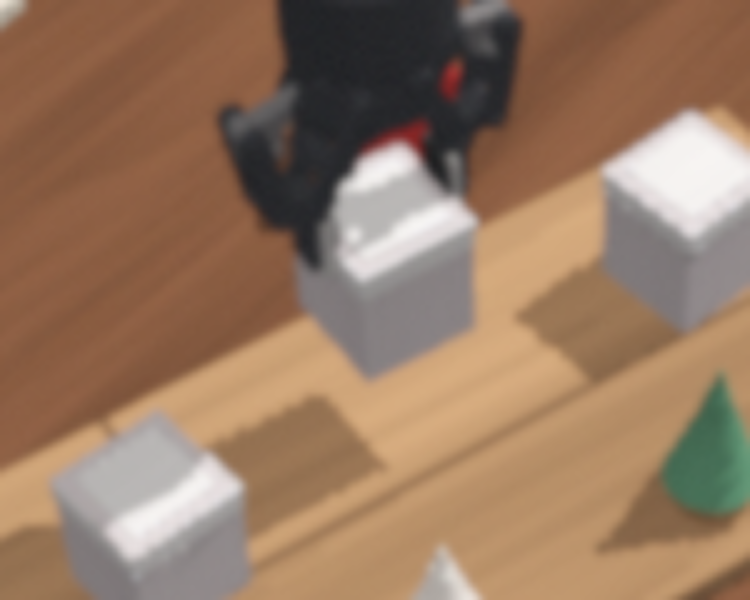

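The middle tin hangs clear and upright, load about 3.2 N, so it's a light one. Setting it down.

```bash

python3 -m creep '[{"dp":[0,0,0.06],"rotation":[0,0,0],"claw":-1},{"dp":[0,0,0.12],"rotation":[0,0,0],"claw":-1},{"dp":[0,0,0.18],"rotation":[0,0,0],"claw":-1},{"dp":[0,0,0.22],"rotation":[0,0,0],"claw":-1},{"dp":[0,0,0.24],"rotation":[0,0,0],"claw":-1},{"dp":[0,0,0.25],"rotation":[0,0,0],"claw":-1},{"dp":[0,0,0.257],"rotation":[0,0,0],"claw":-1},{"dp":[0,0,0.262],"rotation":[0,0,0],"claw":-1},{"dp":[0,0,0.262],"rotation":[0,0,0],"claw":-1},{"dp":[0,0,0.262],"rotation":[0,0,0],"claw":-1}]' 80
python3 -m creep '[{"dp":[0,0,0.004],"rotation":[0,0,0],"claw":-1},{"dp":[0,0,0.004],"rotation":[0,0,0],"claw":-1},{"dp":[0,0,0.004],"rotation":[0,0,0],"claw":-1}]' 80
```

```text
time: 11.8
ee_pos: [0.4667, -0.0037, 0.0563]
eef_rot: [0.464, 3.107, 0.0]
force: [-0.1, 0.1, -2.9]
width: 0.056
time: 12.1
ee_pos: [0.4667, -0.0036, 0.0553]
eef_rot: [0.464, 3.107, 0.0]
force: [-0.2, 0.2, 3.4]
width: 0.0561
```

```bash

python3 -m creep '[{"dp":[0,0,0],"rotation":[0,0,0],"claw":0.6},{"dp":[0,0,0],"rotation":[0,0,0],"claw":1},{"dp":[0,0,0],"rotation":[0,0,0],"claw":1},{"dp":[0,0,0],"rotation":[0,0,0],"claw":1},{"dp":[0,0,-0.1],"rotation":[0,0,0],"claw":1},{"dp":[0,0,-0.22],"rotation":[0,0,0],"claw":1},{"dp":[0,0,-0.34],"rotation":[0,0,0],"claw":1},{"dp":[0,0,-0.44],"rotation":[0,0,0],"claw":1},{"dp":[0,0,-0.44],"rotation":[0,0,0],"claw":1}]' 80
python3 -c "
from h import *
go(.447,-.145,.16,80)"
```

```text
time: 13.0
ee_pos: [0.4687, -0.0037, 0.168]
eef_rot: [0.463, 3.101, 0.001]
force: [0.3, -0.1, -0.2]
width: 0.0854
t 13.0 pos [ 0.4687 -0.0037  0.168 ] F [ 0.34 -0.12 -0.21] w 0.0854 q [-0.03  0.26  2.01 -0.    0.86 -1.31]
dp [-0.082 -0.566  0.032] rot [ 0.0008  0.004  -0.0775]
```

```bash

python3 -m creep '[{"dp":[-0.02,-0.12,0],"rotation":[0,0,-0.03],"claw":1},{"dp":[-0.04,-0.26,0],"rotation":[0,0,-0.06],"claw":1},{"dp":[-0.06,-0.4,0],"rotation":[0,0,-0.077],"claw":1},{"dp":[-0.08,-0.53,0.02],"rotation":[0,0,-0.077],"claw":1},{"dp":[-0.082,-0.566,0.03],"rotation":[0,0,-0.077],"claw":1},{"dp":[-0.082,-0.566,0.03],"rotation":[0,0,-0.077],"claw":1},{"dp":[-0.082,-0.566,0.03],"rotation":[0,0,-0.077],"claw":1},{"dp":[-0.082,-0.566,0.03],"rotation":[0,0,-0.077],"claw":1}]' 80
python3 -c "
from h import *
d=robot.get_image('scene');cv2.imwrite('pics/s9.png',d['image'][:,:,::-1])
for t in tins(d):print(np.round(t,1).tolist())
go(.447,-.145,.054,80)"
```

```text
time: 13.8
ee_pos: [0.4448, -0.1439, 0.1573]
eef_rot: [-0.273, -3.129, -0.0]
force: [-0.2, 0.5, 0.4]
width: 0.0854
[151.2, 522.0, 58.3, 59.0, 81.1, 357.7, 194.2, 395.5]
[-4.9, 466.0, 58.2, 59.2, 73.3, 297.2, 222.4, 454.5]
[-144.7, 447.2, 56.9, 59.7, 79.8, 249.5, 256.0, 516.0]
t 13.85 pos [ 0.4449 -0.1439  0.1575] F [0.2  0.62 0.29] w 0.0852 q [-0.34  0.28  2.02  0.    0.84 -1.74]
dp [-0.009 -0.003  0.414] rot [ 0.0001 -0.      0.0004]
```

View pics/s9.png

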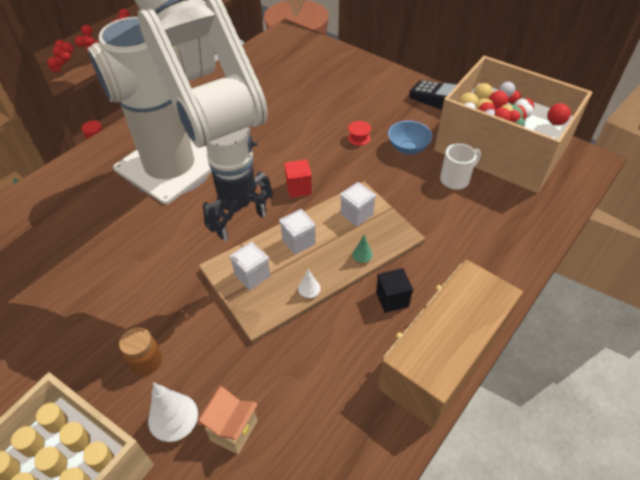

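All three tins are standing, and the gripper is above the right one at (250,260). Same grasp again.

```bash

python3 -m creep '[{"dp":[-0.009,-0.003,0.08],"rotation":[0,0,0],"claw":1},{"dp":[-0.009,-0.003,0.17],"rotation":[0,0,0],"claw":1},{"dp":[-0.009,-0.003,0.26],"rotation":[0,0,0],"claw":1},{"dp":[-0.009,-0.003,0.34],"rotation":[0,0,0],"claw":1},{"dp":[-0.009,-0.003,0.39],"rotation":[0,0,0],"claw":1},{"dp":[-0.009,-0.003,0.415],"rotation":[0,0,0],"claw":1},{"dp":[-0.009,-0.003,0.415],"rotation":[0,0,0],"claw":1},{"dp":[-0.009,-0.003,0.415],"rotation":[0,0,0],"claw":0.6}]' 80
python3 -m creep '[{"dp":[0,0,0],"rotation":[0,0,0],"claw":0.3},{"dp":[0,0,0],"rotation":[0,0,0],"claw":-1},{"dp":[0,0,0],"rotation":[0,0,0],"claw":-1},{"dp":[0,0,0],"rotation":[0,0,0],"claw":-1},{"dp":[0,0,0],"rotation":[0,0,0],"claw":-1},{"dp":[0,0,0],"rotation":[0,0,0],"claw":-1}]' 80
```

```text
time: 14.65
ee_pos: [0.4473, -0.1461, 0.0543]
eef_rot: [0.275, 3.129, -0.0]
force: [1.0, -0.3, -0.0]
width: 0.0735
time: 15.25
ee_pos: [0.4475, -0.1462, 0.055]
eef_rot: [0.275, 3.128, -0.0]
force: [-0.9, 1.7, 6.8]
width: 0.0561
```

```bash

python3 -m creep '[{"dp":[0,0,-0.05],"rotation":[0,0,0],"claw":-1},{"dp":[0,0,-0.11],"rotation":[0,0,0],"claw":-1},{"dp":[0,0,-0.17],"rotation":[0,0,0],"claw":-1},{"dp":[0,0,-0.23],"rotation":[0,0,0],"claw":-1},{"dp":[0,0,-0.27],"rotation":[0,0,0],"claw":-1},{"dp":[0,0,-0.27],"rotation":[0,0,0],"claw":-1},{"dp":[0,0,-0.27],"rotation":[0,0,0],"claw":-1},{"dp":[0,0,-0.27],"rotation":[0,0,0],"claw":-1},{"dp":[0,0,-0.27],"rotation":[0,0,0],"claw":-1},{"dp":[0,0,-0.27],"rotation":[0,0,0],"claw":-1}]' 80
python3 -c "
from h import *
go(.447,-.145,.055,80)
d=robot.get_image('scene')
I=d['image'][180:300,190:340]
cv2.imwrite('pics/s10.png',cv2.resize(I,None,fx=5,fy=5,interpolation=cv2.INTER_CUBIC)[:,:,::-1])
F=[]
for i in range(4):
  robot.get_image('scene');F.append(robot.state()['force'])
print(np.round(F,2))"
```

```text
time: 16.25
ee_pos: [0.4465, -0.146, 0.1207]
eef_rot: [-0.275, -3.128, -0.0]
force: [0.4, 0.5, -4.6]
width: 0.0565
t 16.25 pos [ 0.4465 -0.146   0.1207] F [ 0.39  0.46 -4.61] w 0.0565 q [-0.34  0.35  2.03 -0.    0.76 -1.74]
dp [-0.002  0.004  0.263] rot [ 0.0001 -0.0007 -0.0005]
[[-0.33 -0.72 -5.  ]
 [ 0.86 -0.13 -3.53]
 [-0.2   0.27 -4.77]
 [ 0.25 -0.65 -4.01]]
```

View pics/s10.png

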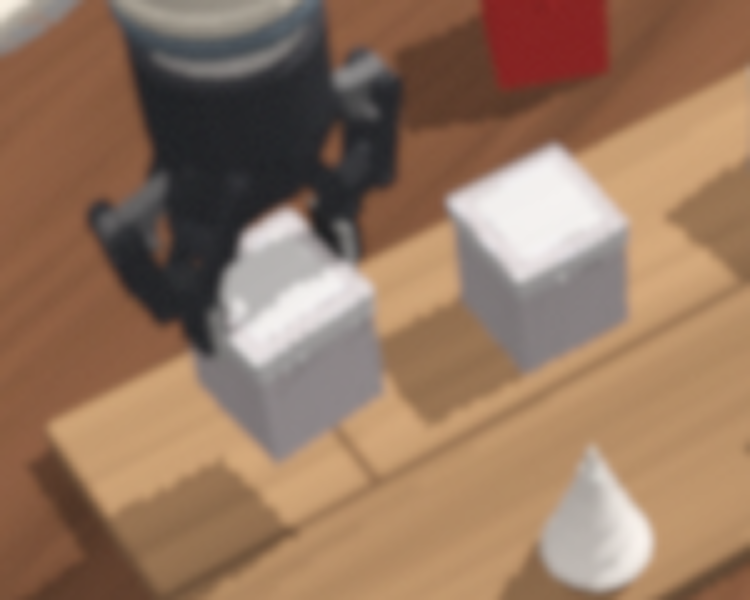

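The right tin hangs clear and upright, load about 4.4 N, also light. The left tin (7.6 N) is the heaviest. Setting the right one down.

```bash

python3 -m creep '[{"dp":[0,0,0.06],"rotation":[0,0,0],"claw":-1},{"dp":[0,0,0.12],"rotation":[0,0,0],"claw":-1},{"dp":[0,0,0.18],"rotation":[0,0,0],"claw":-1},{"dp":[0,0,0.22],"rotation":[0,0,0],"claw":-1},{"dp":[0,0,0.24],"rotation":[0,0,0],"claw":-1},{"dp":[0,0,0.25],"rotation":[0,0,0],"claw":-1},{"dp":[0,0,0.257],"rotation":[0,0,0],"claw":-1},{"dp":[0,0,0.262],"rotation":[0,0,0],"claw":-1},{"dp":[0,0,0.262],"rotation":[0,0,0],"claw":-1},{"dp":[0,0,0.262],"rotation":[0,0,0],"claw":-1}]' 80
python3 -m creep '[{"dp":[0,0,0.004],"rotation":[0,0,0],"claw":-1},{"dp":[0,0,0.004],"rotation":[0,0,0],"claw":-1},{"dp":[0,0,0.004],"rotation":[0,0,0],"claw":-1}]' 80
```

```text
time: 17.5
ee_pos: [0.447, -0.1462, 0.056]
eef_rot: [0.275, 3.129, -0.0]
force: [-1.3, -0.3, -3.8]
width: 0.0563
time: 17.8
ee_pos: [0.4471, -0.1462, 0.055]
eef_rot: [0.275, 3.129, -0.0]
force: [-1.4, 0.2, 1.9]
width: 0.0563
```

```bash

python3 -m creep '[{"dp":[0,0,0],"rotation":[0,0,0],"claw":0.6},{"dp":[0,0,0],"rotation":[0,0,0],"claw":1},{"dp":[0,0,0],"rotation":[0,0,0],"claw":1},{"dp":[0,0,0],"rotation":[0,0,0],"claw":1},{"dp":[0,0,-0.1],"rotation":[0,0,0],"claw":1},{"dp":[0,0,-0.22],"rotation":[0,0,0],"claw":1},{"dp":[0,0,-0.34],"rotation":[0,0,0],"claw":1},{"dp":[0,0,-0.46],"rotation":[0,0,0],"claw":1},{"dp":[0,0,-0.46],"rotation":[0,0,0],"claw":1}]' 80
python3 -c "
from h import *
go(.522,.152,.17,81)"
```

```text
time: 18.7
ee_pos: [0.4493, -0.1469, 0.1733]
eef_rot: [0.274, 3.123, -0.003]
force: [0.1, 0.1, -0.9]
width: 0.0849
t 18.7 pos [ 0.4493 -0.1469  0.1733] F [ 0.14  0.12 -0.91] w 0.0849 q [-0.34  0.26  2.   -0.    0.87 -1.74]
dp [-0.078  1.228  0.012] rot [-0.0008  0.0045 -0.0116]
```

```bash

python3 -m creep '[{"dp":[-0.01,0.14,0],"rotation":[0,0,-0.01],"claw":1},{"dp":[-0.02,0.3,0],"rotation":[0,0,-0.01],"claw":1},{"dp":[-0.03,0.46,0],"rotation":[0,0,-0.01],"claw":1},{"dp":[-0.04,0.62,0],"rotation":[0,0,-0.01],"claw":1},{"dp":[-0.05,0.78,0],"rotation":[0,0,-0.01],"claw":1},{"dp":[-0.06,0.92,0],"rotation":[0,0,-0.01],"claw":1},{"dp":[-0.07,1,0],"rotation":[0,0,-0.01],"claw":1}]' 80
python3 -m creep '[{"dp":[-0.01,0.12,0],"rotation":[0,0,0],"claw":1},{"dp":[-0.015,0.2,0],"rotation":[0,0,0],"claw":1},{"dp":[-0.015,0.2,0],"rotation":[0,0,0],"claw":1},{"dp":[-0.015,0.2,0],"rotation":[0,0,0],"claw":1},{"dp":[-0.015,0.2,0],"rotation":[0,0,0],"claw":1}]' 80
python3 -c "
from h import *
d=robot.get_image('scene');cv2.imwrite('pics/s11.png',d['image'][:,:,::-1])
for t in tins(d):print(np.round(t,1).tolist())
go(.522,.152,.053,81)"
```

```text
time: 19.4
ee_pos: [0.5077, 0.0994, 0.169]
eef_rot: [-0.248, -3.131, -0.0]
force: [-0.2, -0.9, 0.2]
width: 0.0856
time: 19.9
ee_pos: [0.5187, 0.145, 0.1692]
eef_rot: [-0.251, -3.13, 0.001]
force: [0.2, -0.9, 0.3]
width: 0.0857
[151.4, 522.5, 58.9, 59.9, 81.1, 358.1, 194.4, 412.0]
t 19.95 pos [0.5188 0.1448 0.1694] F [-0.59 -0.35  0.15] w 0.0854 q [ 0.25  0.36  1.86 -0.    0.92 -1.16]
dp [-0.008  0.031  0.466] rot [-0.0003 -0.0005 -0.0022]
```

View pics/s11.png

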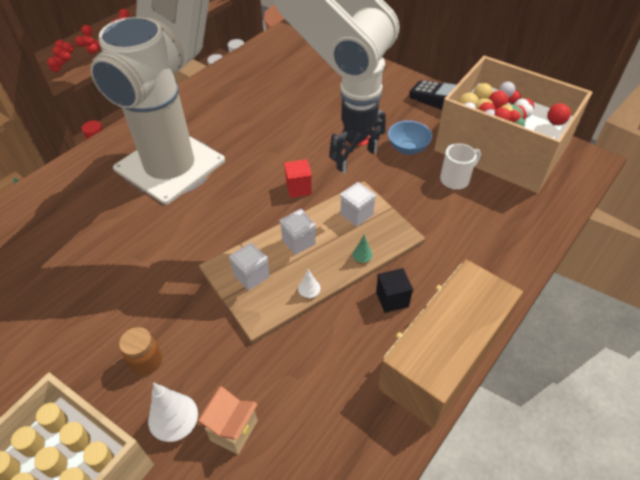

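All three tins are standing, with the left one at (358,203). Descending onto it.

```bash

python3 -m creep '[{"dp":[-0.008,0.031,0.04],"rotation":[0,0,0],"claw":1},{"dp":[-0.008,0.031,0.13],"rotation":[0,0,0],"claw":1},{"dp":[-0.008,0.031,0.22],"rotation":[0,0,0],"claw":1},{"dp":[-0.008,0.031,0.31],"rotation":[0,0,0],"claw":1},{"dp":[-0.008,0.031,0.39],"rotation":[0,0,0],"claw":1},{"dp":[-0.008,0.031,0.44],"rotation":[0,0,0],"claw":1},{"dp":[-0.008,0.031,0.466],"rotation":[0,0,0],"claw":1},{"dp":[-0.008,0.031,0.466],"rotation":[0,0,0],"claw":1},{"dp":[-0.008,0.031,0.466],"rotation":[0,0,0],"claw":0.6}]' 80
python3 -m creep '[{"dp":[0,0,0],"rotation":[0,0,0],"claw":0.3},{"dp":[0,0,0],"rotation":[0,0,0],"claw":-1},{"dp":[0,0,0],"rotation":[0,0,0],"claw":-1},{"dp":[0,0,0],"rotation":[0,0,0],"claw":-1},{"dp":[0,0,0],"rotation":[0,0,0],"claw":-1},{"dp":[0,0,0],"rotation":[0,0,0],"claw":-1}]' 80
```

```text
time: 20.85
ee_pos: [0.523, 0.1532, 0.0537]
eef_rot: [0.251, 3.131, 0.0]
force: [0.8, -0.8, 0.1]
width: 0.0731
time: 21.45
ee_pos: [0.5232, 0.1531, 0.0545]
eef_rot: [0.25, 3.13, 0.001]
force: [-1.0, -2.4, 5.9]
width: 0.0561
```

```bash

python3 -m creep '[{"dp":[0,0,-0.05],"rotation":[0,0,0],"claw":-1},{"dp":[0,0,-0.13],"rotation":[0,0,0],"claw":-1},{"dp":[0,0,-0.21],"rotation":[0,0,0],"claw":-1},{"dp":[0,0,-0.29],"rotation":[0,0,0],"claw":-1},{"dp":[0,0,-0.37],"rotation":[0,0,0],"claw":-1},{"dp":[0,0,-0.45],"rotation":[0,0,0],"claw":-1},{"dp":[0,0,-0.53],"rotation":[0,0,0],"claw":-1},{"dp":[0,0,-0.61],"rotation":[0,0,0],"claw":-1},{"dp":[0,0,-0.69],"rotation":[0,0,0],"claw":-1},{"dp":[0,0,-0.75],"rotation":[0,0,0],"claw":-1}]' 80
python3 -m creep '[{"dp":[0,0,-0.03],"rotation":[0,0,0],"claw":-1},{"dp":[0,0,-0.06],"rotation":[0,0,0],"claw":-1},{"dp":[0,0,-0.06],"rotation":[0,0,0],"claw":-1},{"dp":[0,0,-0.06],"rotation":[0,0,0],"claw":-1},{"dp":[0,0,-0.06],"rotation":[0,0,0],"claw":-1},{"dp":[0,0,-0.06],"rotation":[0,0,0],"claw":-1},{"dp":[0,0,-0.06],"rotation":[0,0,0],"claw":-1},{"dp":[0,0,-0.06],"rotation":[0,0,0],"claw":-1},{"dp":[0,0,-0.06],"rotation":[0,0,0],"claw":-1},{"dp":[0,0,-0.06],"rotation":[0,0,0],"claw":-1}]' 80
python3 -c "
from h import *
go(.522,.153,.255,81)
d=robot.get_image('scene');cv2.imwrite('pics/s12.png',d['image'][:,:,::-1])
for t in tins(d):print(np.round(t,1).tolist())
F=[]
for i in range(4):
  robot.get_image('scene');F.append(robot.state()['force'])
print(np.round(F,2),robot.state()['qd'].round(4))"
```

```text
time: 22.45
ee_pos: [0.5218, 0.1531, 0.2421]
eef_rot: [-0.25, -3.132, -0.0]
force: [1.1, 0.1, -7.9]
width: 0.0561
time: 23.45
ee_pos: [0.5225, 0.1531, 0.2557]
eef_rot: [-0.25, -3.132, 0.0]
force: [-0.2, 0.5, -7.5]
width: 0.0563
t 23.45 pos [0.5225 0.1531 0.2557] F [-0.21  0.46 -7.48] w 0.0563 q [ 0.26  0.26  1.77 -0.    1.11 -1.15]
dp [ 0.002 -0.001  0.003] rot [-0.     -0.     -0.0016]
[[-0.24  0.57 -8.14]
 [-0.27 -0.28 -7.59]
 [-0.03  0.78 -8.76]
 [-0.03  0.08 -8.  ]] [-0.0002 -0.0021 -0.0004  0.     -0.0015 -0.0008]
```

View pics/s12.png

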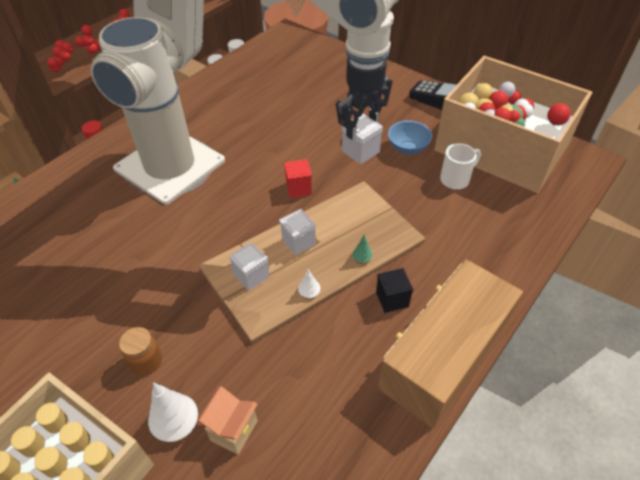

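The heavy tin is held upright at (361,135), about 20 cm above the board. The other two stand at (298,232) and (250,267), and the trees and other items are where they were. Handing in.

```bash
python3 -c "
from plant import robot
print(robot.job_done(), robot.state()['time'],robot.state()['ee_pos'],robot.state()['width'])"
```

```text
the job is handed in; nothing more can be done
the job is handed in; nothing more can be done
```

The left tin is the fully packed one, and I handed the job in still holding it upright and steady, about 20 cm above the board, at about 24 s of the 72 s allowed.

I lifted each tin about 65 mm, left to right, and set it back before taking the next. The wrist force readings were:

| Tin | Load | Mass |
|---|---|---|
| Left | about 7.6 N | about 0.77 kg |
| Middle | about 3.2 N | about 0.33 kg |
| Right | about 4.4 N | about 0.45 kg |

- **Last checks:** the held load read 7.5 to 8.8 N at a 56 mm grip, with the joint speeds near zero. In the last picture the other two tins stand on the board and nothing around them has visibly moved.
- **Disagreements:** the open fingertips looked about 20 mm higher in the images than the nominal geometry gives, so I gripped a few mm lower than planned. The force readings scatter by about 1 N. That doesn't change which tin is heaviest, but it makes the masses approximate.
- **Not confirmed:** no verdict came back, and I couldn't read the state after handing in, so I did not check the final second myself.

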